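Seat the sample cell and hold its bayonet lid at half lock

ROBOT

A 7-joint arm with a two-finger parallel gripper is mounted at the origin on the work surface. World frame = base frame: x ahead of the robot, y to its left, z up, the work surface at z = 0. Lengths are in m, angles in degrees, forces in N, time in s.
With the tool pointing down it reaches from about 0.4 to 0.875 m from the base axis. Payload 6.5 kg.
Tool frame: the origin (TCP) lies between the finger pads, 19 mm behind the fingertips; this is the grasp point; z points along the fingers, y is the line along which they close (so a half turn about z gives the same grasp; the last joint's range is limited). The gripper opens to 88 mm and grips with 3 to 60 N. Pads are 18 mm wide; open, the fingers measure 123 mm over their backs; the gripper's body (75 mm by 187 mm) begins 45 mm behind the grasp point.
Start: joints at [-74.496, 30.733, -0.252, 88.115, 0.149, 61.152, -4.079], TCP at [0.215, 0.613, 0.257] pointing down, gripper open.
Joint ranges: [-154.64, 154.64], [-21.42, 123.67], [-72.66, 72.17], [13.99, 137.28], [-74.86, 254.86], [10.95, 109.41], [-158.01, 158.01]. Speed limits (degrees/s): [136.94, 136.94, 180, 180, 180, 180, 180].

INTERFACE

Orientations are given as a 3x3 rotation matrix whose columns are the frame's x, y, z axes.
In Python, from cell import manip gives the robot as it stands.
- The arm moves only by the shell command python3 drive.py 'ROWS'. ROWS is rows parted by semicolons, their numbers by spaces, 1 to 5 of them, each of 5 numbers: dx, dy, dz in m, then a turn about the tool's z in degrees, then the finger opening in m; each row shifts and turns the commanded pose from where the row before left it, along the tool's axes as they then stand; what a row does not reach is not made up. A row lasts 1/12 s, in which the tool goes at most 0.0417 m and 7.16 degrees, less where a joint would pass 70% of its speed; a pose out of reach is approached as far as the arm can. The fingers move at their own pace and stop on an object; the grip force is fixed at half the most. Time passes only in rows, so rows that do not move let the fingers close. It prints the time, the measured TCP pose, the force, the opening and the grip force at its end.
- manip.get_obs(): the state, without advancing time (a new reading comes with each control period).
- manip.snapshot(name): name is "scene" or "top"; returns the picture (480x640x3 uint8, red, green, blue); there is no depth.
- manip.camera_params(name): a dict with "camera_matrix" (3x3 intrinsics, pixels), "distortion" ([k1, k2, p1, p2, k3] as OpenCV has them; the pictures are not rectified), "R" (3x3) and "t" (3): a world point X has camera coordinates R X + t. Camera axes: x right, y down, z forward; pixel columns grow to the right and rows downward; lengths in m; the calibration is good to about 2 mm. A picture is of the moment at which its call begins. camera_params takes no time and is no camera call.
- manip.hand_in(): hands the job in; it is judged then, once.
The state is a dict: "time_s": time; "q": joint angles; "qvel": joint speeds; "joint_efforts": joint torques, N m; "eef_pos": TCP position; "tool_rot": TCP orientation; "wrist_force": force on the tool from outside, world axes, zero at the start; "moment": the same for the moment, N m; "grip_width": finger opening in m; "grasp_force": force on a finger pad.
Only numpy, scipy, OpenCV 4.12 (cv2) and the standard library are available. Lean on these libraries where they do the work, as an engineer would, in place of code of your own. Each camera call takes 0.05 s, during which the arm holds its last target. There are 200 camera calls.

TASK

Seat the steel sample cell on the yellow dock so that both pegs go through its foot and it sits fully home. Then put the blue lid into the cell's mouth, lugs through the notches, until it sits down on the rim, and turn it clockwise (seen from above) to the green half-way marks, 45 degrees on from the white ones; do not let it come near the red marks, where it locks with a click. The lid springs back if let go, so finish while still gripping it there; leave the bottle, the steel bob and the spatula where they are.

Things in the scene. Friction and masses are not known exactly. Their poses are not given: they have to be found in the camera images.
- dock: Fixed yellow round dock, 128 mm across, 25 mm high, small grey pad in its middle. Two upright steel pegs, 10 mm thick, at x = +42 and -42 mm of its frame rise 15 mm above its top, the last 5 mm tapered to 5 mm. Origin: centre of the underside; z up. The cell fits either way round (half turn).
- dock_top (a point): Centre of the dock's top face, 25 mm above the dock's origin, axes as the dock. The seated cell's origin comes to this point.
- cell: Loose steel sample cell, about 0.45 kg, 60 mm high. Origin: centre of underside; z up. Foot: bar 108 mm (x) by 40 mm (y), 8 mm thick, with 13 mm through holes at x = +42 and -42 mm. Above it a round body 56 mm across (16-sided near the top, flats at +y and -y), open on top; grip it over its y sides near the rim, TCP about 48 mm above its origin. Same after a half turn.
- cell_mouth (a point): Centre of the cell's mouth, on top of the rim, 60 mm above its origin, axes as the cell. Dark inward rim 5.5 mm thick, 33 mm hole, with notches at +x and -x, 14 mm wide, reaching 24 mm from the axis; free chamber 24 mm deep below. Paint marks on the rim's edge: white at the notches, green 45 degrees clockwise of them, red 90 degrees clockwise.
- lock_ring (a joint): Brass lock ring in the cell under the rim, rad, 0 at rest, growing clockwise from above, stop at 1.26. Its dogs meet the lid's lugs when the lid has turned about 0.30 from the white marks, then it follows the lid (about 0.48 with the lid half-way). Its spring pushes the lid back with 0.03 N m at first, 0.06 half-way. Past 0.9 (lid at 69 degrees) it counts as clicked locked.
- lid: Loose bayonet lid, about 0.15 kg, 53.5 mm high. Origin: centre of underside of its steel spigot, on which it stands; z up. Spigot 28 mm across, 15 mm long; at its foot lugs along +x and -x, 9 mm wide, 7 mm high, reaching 21.5 mm from the axis. Blue disc 49 mm across, z 15 to 23 mm. Blue grip bar on it along x, 48 mm long, 12 mm thick, z 23 to 53.5 mm, white line on top. Same after a half turn.
- lid_seat (a point): Centre of the underside of the lid's disc, 15 mm above the lid's origin; meets point cell_mouth when the lid sits on the rim. It goes in with the bar on the white marks (about 5 degrees of play); the lugs then have about 2 mm of height to spare under the rim. Anticlockwise it stops after about 10 degrees.
- lid_grip (a point): Point on the lid's axis in the grip bar, 46 mm above its origin: a good TCP place for a grip from above across the bar.
- oil: Bystander: amber oil bottle, 54 mm across, 115 mm high; origin centre of underside.
- bob: Bystander: upright steel measuring bob, 38 mm across, 90 mm high; origin centre of underside.
- spatula: Bystander: small lab spatula lying flat, 180 mm long along its x.

How it is judged:
By the outcome, as a careful person would: the job done as asked, in the order asked, and still so for the second after the job is handed in, while the arm keeps its last pose, push and grip.
It also fails if it takes over 72 s, if anything falls off the work surface, if the arm or the gripper's body presses on something with over 40 N, if the wrist force passes 120 N, or if a joint passes its speed limit or range.

## Working session

There is one attempt and no reset: what is moved stays moved. The work goes in short steps, Python scripts to look and compute and a shell command to move; the robot and the scene stay as the last step left them, time stands still between calls to the robot, and variables do not carry over. Pictures are saved under pics/ and viewed, at most 10 in all, crops included, and the job is handed in when it is done.

```bash
ls; mkdir -p pics; python3 - <<'E'
from cell import manip
import cv2,numpy as np
for n in("scene","top"):
    im=manip.snapshot(n);cv2.imwrite(f"pics/{n}0.png",im[:,:,::-1])
    p=manip.camera_params(n);print(n,{k:np.round(v,4).tolist() for k,v in p.items()})
o=manip.get_obs();print(o["time_s"],o["eef_pos"],np.round(o["tool_rot"],3).tolist(),o["grip_width"])
E
```

```text
cell.py
drive.py
pics
scene {'camera_matrix': [[448.6875, 0.0, 323.0885], [0.0, 448.6875, 233.0235], [0.0, 0.0, 1.0]], 'distortion': [-0.052, 0.0, 0.0, 0.0, 0.0], 'R': [[-0.0515, 0.9987, -0.007], [0.654, 0.0284, -0.756], [-0.7548, -0.0435, -0.6545]], 't': [0.0994, -0.3299, 1.4259]}
top {'camera_matrix': [[521.409, 0.0, 310.78], [0.0, 521.409, 249.3988], [0.0, 0.0, 1.0]], 'distortion': [-0.1313, 0.0, 0.0, 0.0, 0.0], 'R': [[0.0095, -0.9998, 0.0157], [-0.9974, -0.0106, -0.0713], [0.0714, -0.015, -0.9973]], 't': [-0.0829, 0.606, 1.0117]}
0.1 [0.21465865 0.61297698 0.25662882] [[-0.944, 0.33, -0.0], [0.33, 0.944, -0.002], [-0.0, -0.002, -1.0]] 0.08803066358062557
```

View pics/scene0.png

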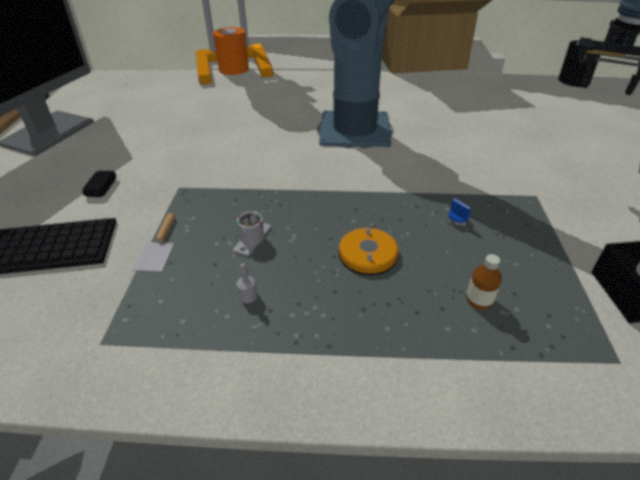

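View pics/top0.png

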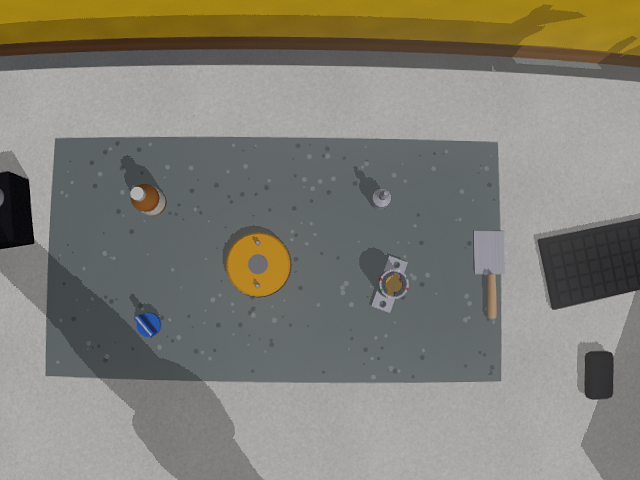

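The scene shows the cell at about (250,230), dock at (368,250) and lid at (459,211). In the top view the dock is at (258,265), its pegs at (257,241) and (257,285), the cell at (392,284) and the lid at (148,324). Next I'll enlarge those top-view regions.

```bash
python3 - <<'E'
import cv2,numpy as np
im=cv2.imread("pics/top0.png")
def c(x,y,w,h):return cv2.resize(im[y:y+h,x:x+w],None,fx=7,fy=7,interpolation=cv2.INTER_CUBIC)
a=c(365,248,56,70);b=c(222,228,56,70)
b=cv2.resize(im[228:303,222:297],(400,400),interpolation=cv2.INTER_CUBIC)
a=cv2.resize(im[250:320,360:430],(400,400),interpolation=cv2.INTER_CUBIC)
l=cv2.resize(im[305:345,128:168],(200,200),interpolation=cv2.INTER_CUBIC)
out=np.zeros((600,800,3),np.uint8);out[:400,:400]=a;out[:400,400:]=b;out[400:,:200]=l
s=cv2.imread("pics/scene0.png")
out[400:,200:400]=cv2.resize(s[205:265,225:285],(200,200),interpolation=cv2.INTER_CUBIC)
out[400:,400:600]=cv2.resize(s[215:285,333:403],(200,200),interpolation=cv2.INTER_CUBIC)
out[400:,600:800]=cv2.resize(s[190:230,440:480],(200,200),interpolation=cv2.INTER_CUBIC)
cv2.imwrite("pics/m0.png",out)
E
```

```text
(no output)
```

View pics/m0.png

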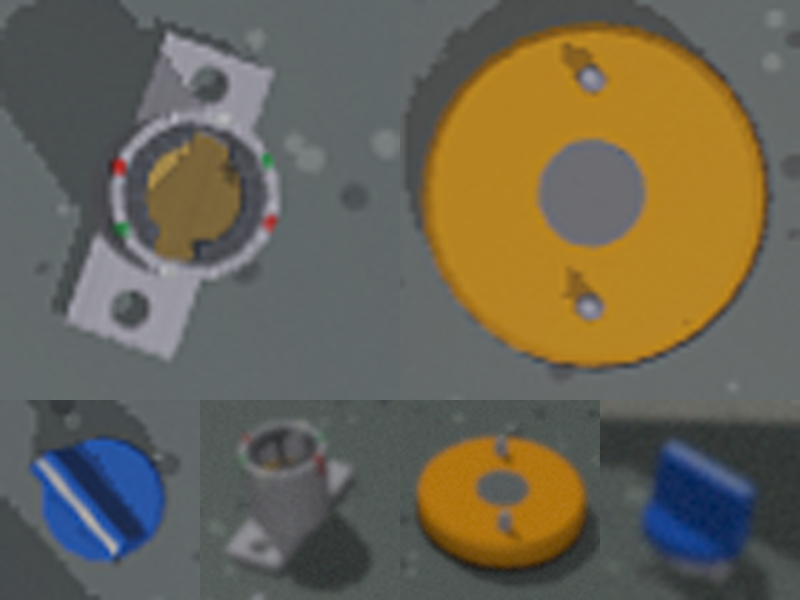

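The montage shows the cell's foot holes at about top-view (396.7,264.5) and (382.7,304.3). Its red and green rim marks lie on the sides, and the dock pegs, pad and lid's white line are clear. Next I'll measure these to subpixel level.

```bash
cat > h.py <<'E'
from cell import manip
import cv2,numpy as np
P={n:manip.camera_params(n) for n in("scene","top")}
def ray(n,px,z):
    p=P[n];R=np.array(p["R"]);t=np.array(p["t"])
    u=cv2.undistortPoints(np.array([[px]],float),np.array(p["camera_matrix"]),np.array(p["distortion"]))[0,0]
    d=R.T@np.array([u[0],u[1],1]);C=-R.T@t
    return C+d*(z-C[2])/d[2]
def proj(n,X):
    p=P[n];return cv2.projectPoints(np.array([X],float),cv2.Rodrigues(np.array(p["R"]))[0],np.array(p["t"]),np.array(p["camera_matrix"]),np.array(p["distortion"]))[0].ravel()
def blobs(mask,roi,amin=3):
    x,y,w,h=roi;m=np.zeros(mask.shape,np.uint8);m[y:y+h,x:x+w]=mask[y:y+h,x:x+w]
    n,_,s,c=cv2.connectedComponentsWithStats(m.astype(np.uint8))
    return [(int(s[i,4]),c[i].round(2).tolist(),s[i,:4].tolist()) for i in range(1,n) if s[i,4]>=amin]
def state():
    o=manip.get_obs();R=np.array(o["tool_rot"]);print("t",round(o["time_s"],2),"tcp",np.round(o["eef_pos"],4),"yaw x-axis",round(np.degrees(np.arctan2(R[1,0],R[0,0])),2),"tilt",np.round(R[:,2],4),"F",np.round(o["wrist_force"],1),"M",np.round(o["moment"],2),"w",round(o["grip_width"],4));return o,R
def togo(tgt,yawx):
    "tool-frame shift to target and turn so that tool x points along yawx (mod 180)"
    o,R=state();d=R.T@(np.array(tgt)-o["eef_pos"])
    y=np.degrees(np.arctan2(R[1,0],R[0,0]));k=(yawx-y+90)%180-90
    print("shift now-axes",np.round(d,4),"turn about tool z",round(-k,2))
E
python3 - <<'E'
from h import *
im=cv2.imread("pics/top0.png");B,G,R=[im[:,:,i].astype(int) for i in range(3)]
hsv=cv2.cvtColor(im,cv2.COLOR_BGR2HSV);H,S,V=[hsv[:,:,i].astype(int) for i in range(3)]
print("C",-np.array(P["top"]["R"]).T@P["top"]["t"])
dk=(225,230,70,70)
for a in blobs((S<90)&(V>70),(235,235,46,60)):print("pad/peg",a, ray("top",a[1],.025),ray("top",a[1],.036))
om=((S>150)&(H>10)&(H<30)).astype(np.uint8);c=max(cv2.findContours(om[:310],0,2)[0][0:],key=lambda c:cv2.contourArea(c) if c[:,0,1].min()>200 else 0);e=cv2.fitEllipse(cv2.convexHull(c));print("orange",e,ray("top",e[0],.0235))
ce=(365,248,60,70)
for n,m in(("red",(R-G>50)&(R-B>30)),("green",(G-R>30)&(G-B>10))):
  for a in blobs(m&(S>90),ce):print(n,a,ray("top",a[1],.059))
for a in blobs(V<90,(376,256,28,18))+blobs(V<90,(374,296,18,16)):print("hole",a,ray("top",a[1],.006))
cv=(V>120)&(S<60);fm=np.zeros_like(om);fm[248:318,365:425]=cv[248:318,365:425]
cs=np.vstack([c for c in cv2.findContours(fm,0,2)[0] if len(c)>8]);r=cv2.minAreaRect(cs);print("foot",r,ray("top",r[0],.008))
bm=(H>100)&(H<130)&(S>120);
for a in blobs(bm,(125,300,50,50),20):print("blue",a)
for a in blobs((V>150)&(S<110),(125,300,50,50),5):
  print("line",a,ray("top",a[1],.0535))
ys,xs=np.nonzero(((V>150)&(S<110))[300:350,125:175]);pts=np.c_[xs+125,ys+300]
r=cv2.minAreaRect(pts.astype(np.float32));print(r)
w=np.array([ray("top",p,.0535)[:2] for p in pts]);u=np.linalg.svd(w-w.mean(0))[2][0];print("bar dir",np.degrees(np.arctan2(u[1],u[0])),w.mean(0))
E
```

```text
C [ 0.53293865 -0.06134131  1.05351863]
pad/peg (33, [237.7, 236.82], [235, 235, 9, 7]) [0.630059   0.06832684 0.025     ] [0.6290203  0.06694004 0.036     ]
pad/peg (25, [277.72, 236.52], [273, 235, 8, 6]) [ 0.63147689 -0.01105353  0.025     ] [ 0.63042303 -0.01159136  0.036     ]
pad/peg (19, [257.37, 242.21], [255, 240, 5, 5]) [0.61974353 0.02908347 0.025     ] [0.61881516 0.02811638 0.036     ]
pad/peg (310, [257.43, 263.66], [248, 254, 20, 20]) [0.57726461 0.02825922 0.025     ] [0.57679054 0.02730095 0.036     ]
pad/peg (21, [257.0, 285.0], [255, 283, 5, 5]) [0.53520154 0.02845533 0.025     ] [0.53517734 0.02749496 0.036     ]
pad/peg (41, [238.02, 291.88], [235, 287, 11, 8]) [0.52123096 0.06568942 0.025     ] [0.52135617 0.06433083 0.036     ]
pad/peg (37, [276.81, 292.24], [270, 288, 11, 7]) [ 0.5214059  -0.01075256  0.025     ] [ 0.52152924 -0.0112936   0.036     ]
orange ((258.0155334472656, 264.0306701660156), (64.01565551757812, 64.08660125732422), 169.4982147216797) [0.57660878 0.02721944 0.0235    ]
red (6, [380.5, 279.0], [380, 278, 2, 3]) [ 0.54878156 -0.21026455  0.0
[... 484 characters left out ...]
.25090903  0.006     ]
hole (11, [391.18, 272.55], [388, 272, 7, 2]) [ 0.56280818 -0.23990746  0.006     ]
hole (4, [397.5, 272.75], [396, 272, 4, 2]) [ 0.56250747 -0.25279773  0.006     ]
hole (17, [383.0, 303.94], [380, 301, 6, 6]) [ 0.49950531 -0.22340622  0.006     ]
foot ((394.8612976074219, 286.1313781738281), (32.978206634521484, 53.65365982055664), 19.98310661315918) [ 0.53545927 -0.24706881  0.008     ]
blue (441, [148.21, 323.86], [134, 312, 27, 25])
line (47, [142.89, 325.4], [136, 317, 16, 19]) [0.45438926 0.24561903 0.0535    ]
((143.3293914794922, 325.7176513671875), (22.777700424194336, 2.169304609298706), 49.398704528808594)
bar dir -138.53369251791838 [0.45438679 0.245628  ]
```

```bash
python3 -c "
from h import *
togo((.5395,-.2363,.150),-19.5)"
D='python3 drive.py'; python3 drive.py '-.026 -.031 0 0 .088; -.026 -.031 0 0 .088; -.026 -.031 0 0 .088; -.026 -.031 0 0 .088; -.026 -.031 0 0 .088'
python3 drive.py '-.026 -.031 0 0 .088; -.026 -.031 0 0 .088; -.026 -.031 0 0 .088; -.026 -.031 0 0 .088; -.026 -.031 0 0 .088'
python3 drive.py '-.026 -.031 0 0 .088; -.026 -.031 0 0 .088; -.026 -.031 0 0 .088; -.026 -.031 0 0 .088; -.026 -.031 0 0 .088'
python3 drive.py '-.026 -.031 0 0 .088; -.026 -.031 0 0 .088; -.026 -.031 0 0 .088; -.026 -.031 0 0 .088; -.026 -.031 0 0 .088'
python3 -c "
from h import *
togo((.5395,-.2363,.150),-19.5);print(manip.get_obs()['q'])"
```

```text
time_s: 0.52
eef_pos: [0.2865, 0.4221, 0.2571]
tool_rot: [[-0.944, 0.33, -0.0], [0.33, 0.944, -0.001], [0.0, -0.001, -1.0]]
wrist_force: [0.5, -0.7, 0.7]
grip_width: 0.0879
grasp_force: 0.0
time_s: 0.93
eef_pos: [0.3578, 0.2329, 0.2574]
tool_rot: [[-0.944, 0.33, -0.0], [0.33, 0.944, 0.0], [0.0, 0.0, -1.0]]
wrist_force: [0.2, -0.5, 0.8]
grip_width: 0.0883
grasp_force: 0.0
time_s: 1.35
eef_pos: [0.4293, 0.0438, 0.2575]
tool_rot: [[-0.944, 0.33, 0.0], [0.33, 0.944, 0.0], [-0.0, 0.0, -1.0]]
wrist_force: [0.5, 1.1, -0.1]
grip_width: 0.088
grasp_force: 0.0
time_s: 1.77
eef_pos: [0.5009, -0.1454, 0.2573]
tool_rot: [[-0.944, 0.33, -0.0], [0.33, 0.944, 0.0], [0.0, 0.0, -1.0]]
wrist_force: [1.3, 1.9, 0.2]
grip_width: 0.0879
grasp_force: 0.0
t 1.77 tcp [ 0.5009 -0.1454  0.2573] yaw x-axis 160.72 tilt [-3.e-04  2.e-04 -1.e+00] F [1.3 1.9 0.2] M [-0.   -0.04  0.02] w 0.0879
shift now-axes [-0.0665 -0.0731  0.1072] turn about tool z 0.22
[ -8.66293192  19.15924809  24.63795947 108.69078066  -9.72218028
  54.19404991  91.2062589 ]
```

```bash
python3 drive.py '-.022 -.0244 .01 .2 .088; -.022 -.0244 .02 0 .088; -.0225 -.0243 .02 0 .088; 0 0 .03 0 .088; 0 0 .027 0 .088'
python3 drive.py '0 0 0 0 .088;0 0 0 0 .088'; python3 - <<'E'
from h import *
togo((.5395,-.2363,.048),-19.5)
im=manip.snapshot("scene");cv2.imwrite("pics/s1.png",im[:,:,::-1])
i2=manip.snapshot("top")
a=cv2.resize(im[160:280,180:340,::-1],(800,600),interpolation=cv2.INTER_CUBIC);cv2.imwrite("pics/s1c.png",a)
E
```

```text
time_s: 2.18
eef_pos: [0.539, -0.2371, 0.1489]
tool_rot: [[-0.942, 0.337, 0.0], [0.337, 0.942, -0.001], [-0.001, -0.001, -1.0]]
wrist_force: [-0.7, 1.9, -0.5]
grip_width: 0.0882
grasp_force: 0.0
time_s: 2.35
eef_pos: [0.5381, -0.2341, 0.1494]
tool_rot: [[-0.943, 0.334, -0.003], [0.334, 0.943, 0.001], [0.004, -0.0, -1.0]]
wrist_force: [-0.6, -0.3, 0.5]
grip_width: 0.0879
grasp_force: 0.0
t 2.35 tcp [ 0.5381 -0.2341  0.1494] yaw x-axis 160.5 tilt [-0.0033  0.0011 -1.    ] F [-0.6 -0.3  0.5] M [ 0.01 -0.    0.1 ] w 0.0879
shift now-axes [-0.0025 -0.0016  0.1014] turn about tool z 0.0
```

View pics/s1c.png

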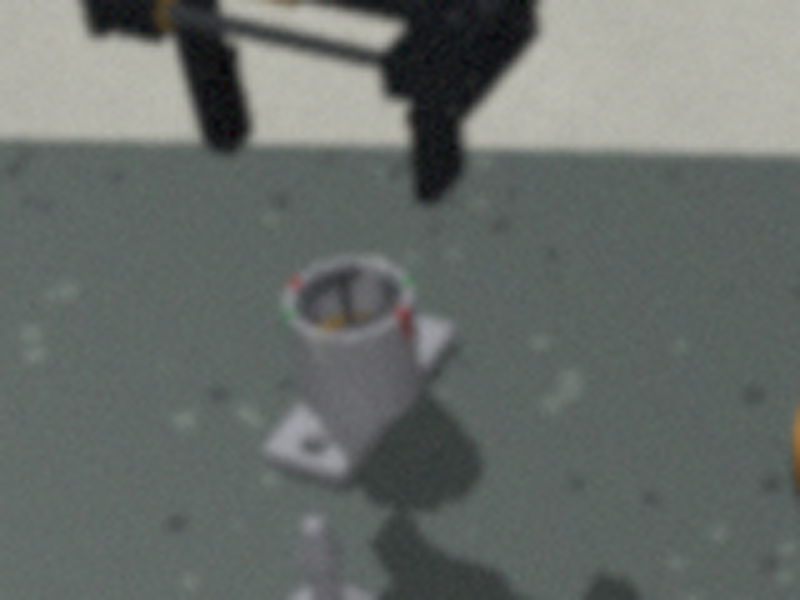

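The crop shows the open fingers straddling the cell from above, with tips near crop (225,140) and (435,190) and the rim at (350,300). I'll descend.

```bash
python3 drive.py '0 0 .03 0 .088; 0 0 .03 0 .088; 0 0 .025 0 .088; 0 0 .016 0 .088; 0 0 0 0 .088'
python3 drive.py '0 0 0 0 .088;0 0 0 0 .088;0 0 0 0 .088'; python3 - <<'E'
from h import *
togo((.5395,-.2363,.048),-19.5)
E
```

```text
time_s: 2.87
eef_pos: [0.5385, -0.2336, 0.0483]
tool_rot: [[-0.943, 0.333, -0.002], [0.333, 0.943, 0.001], [0.002, 0.0, -1.0]]
wrist_force: [-0.6, 0.8, 0.5]
grip_width: 0.0882
grasp_force: 0.0
time_s: 3.12
eef_pos: [0.5406, -0.2351, 0.0516]
tool_rot: [[-0.943, 0.334, 0.003], [0.334, 0.943, -0.001], [-0.004, -0.0, -1.0]]
wrist_force: [-0.1, -0.1, -0.4]
grip_width: 0.0882
grasp_force: 0.0
t 3.12 tcp [ 0.5406 -0.2351  0.0516] yaw x-axis 160.51 tilt [ 0.0034 -0.0012 -1.    ] F [-0.1 -0.1 -0.4] M [-0.06  0.04 -0.04] w 0.0882
shift now-axes [ 0.0007 -0.0015  0.0036] turn about tool z 0.01
```

```bash
python3 drive.py '0 0 .002 0 .088'|sed -n 1,2p; python3 drive.py '0 0 0 0 .088'|sed -n 1,2p;python3 drive.py '0 0 0 0 .088'|sed -n 1,2p;python3 drive.py '0 0 0 0 .088'|sed -n 1,2p; python3 drive.py '0 0 0 0 .088'|sed -n 1,2p;python3 drive.py '0 0 0 0 .088'
```

```text
time_s: 3.2
eef_pos: [0.5405, -0.235, 0.0493]
time_s: 3.28
eef_pos: [0.5397, -0.2347, 0.0482]
time_s: 3.37
eef_pos: [0.5394, -0.2346, 0.0479]
time_s: 3.45
eef_pos: [0.5393, -0.2346, 0.0477]
time_s: 3.53
eef_pos: [0.5391, -0.2346, 0.0475]
time_s: 3.62
eef_pos: [0.5391, -0.2346, 0.0474]
tool_rot: [[-0.943, 0.334, -0.0], [0.334, 0.943, 0.0], [0.0, 0.0, -1.0]]
wrist_force: [0.3, 0.1, 0.6]
grip_width: 0.0881
grasp_force: 0.0
```

```bash
python3 drive.py '-.001 -.0015 -.0005 0 .088; 0 0 0 0 .088; 0 0 0 0 .05; 0 0 0 0 .05; 0 0 0 0 .05';python3 drive.py '0 0 0 0 .05; 0 0 0 0 .05; 0 0 0 0 .05; 0 0 0 0 .05; 0 0 0 0 .05'; python3 drive.py '0 0 0 0 .05; 0 0 0 0 .05; 0 0 0 0 .05; 0 0 -.02 0 .05; 0 0 -.03 0 .05';python3 drive.py '0 0 -.04 0 .05; 0 0 0 0 .05; 0 0 0 0 .05;0 0 0 0 .05; 0 0 0 0 .05'; python3 - <<'E'
from h import *
togo((.577,.028,.153),.4)
E
```

```text
time_s: 4.03
eef_pos: [0.5396, -0.2363, 0.0479]
tool_rot: [[-0.943, 0.334, -0.0], [0.334, 0.943, 0.0], [0.0, 0.0, -1.0]]
wrist_force: [0.6, -0.4, -0.4]
grip_width: 0.0701
grasp_force: 0.0
time_s: 4.45
eef_pos: [0.5396, -0.2362, 0.0479]
tool_rot: [[-0.943, 0.334, 0.0], [0.334, 0.943, 0.0], [0.0, 0.0, -1.0]]
wrist_force: [-0.6, 1.4, 0.6]
grip_width: 0.0557
grasp_force: 30.0
time_s: 4.87
eef_pos: [0.5364, -0.235, 0.0951]
tool_rot: [[-0.943, 0.334, -0.008], [0.334, 0.943, 0.002], [0.008, -0.0, -1.0]]
wrist_force: [0.7, 0.3, -5.7]
grip_width: 0.0556
grasp_force: 30.0
time_s: 5.28
eef_pos: [0.538, -0.2355, 0.1359]
tool_rot: [[-0.943, 0.334, -0.004], [0.334, 0.943, 0.001], [0.004, 0.0, -1.0]]
wrist_force: [0.5, 0.5, -6.3]
grip_width: 0.0558
grasp_force: 30.0
t 5.28 tcp [ 0.538  -0.2355  0.1359] yaw x-axis 160.51 tilt [-0.0038  0.0015 -1.    ] F [ 0.5  0.5 -6.3] M [-0.04 -0.   -0.01] w 0.0558
shift now-axes [ 0.0512  0.2614 -0.0169] turn about tool z -19.89
```

```bash
python3 drive.py '.007 .037 0 0 .05; .007 .037 0 0 .05; .007 .037 0 0 .05; .007 .037 0 0 .05; .007 .037 0 0 .05'; python3 drive.py '.007 .037 0 0 .05; .007 .037 0 0 .05; 0 0 0 -5 .05; 0 0 0 -5 .05; 0 0 0 -5 .05';python3 drive.py '0 0 0 -4.9 .05; 0 0 0 0 .05; 0 0 0 0 .05;0 0 0 0 .05; 0 0 0 0 .05'; python3 - <<'E'
from h import *
togo((.577,.028,.133),.4)
im=manip.snapshot("top");cv2.imwrite("pics/t2.png",im[:,:,::-1])
s=manip.snapshot("scene");cv2.imwrite("pics/s2.png",s[:,:,::-1])
a=cv2.resize(im[230:300,220:300,::-1],(400,350),interpolation=cv2.INTER_CUBIC)
b=cv2.resize(s[170:290,320:420,::-1],(400,480),interpolation=cv2.INTER_CUBIC)
o=np.zeros((480,800,3),np.uint8);o[:350,:400]=a;o[:,400:]=b;cv2.imwrite("pics/m2.png",o)
E
```

```text
time_s: 5.7
eef_pos: [0.567, -0.0485, 0.1361]
tool_rot: [[-0.943, 0.334, -0.003], [0.334, 0.943, -0.0], [0.003, -0.001, -1.0]]
wrist_force: [1.2, -0.5, -5.7]
grip_width: 0.0555
grasp_force: 30.0
time_s: 6.12
eef_pos: [0.5784, 0.0253, 0.1358]
tool_rot: [[-0.997, 0.072, -0.004], [0.072, 0.997, -0.001], [0.004, -0.001, -1.0]]
wrist_force: [-0.0, -1.3, -5.5]
grip_width: 0.0558
grasp_force: 30.0
time_s: 6.53
eef_pos: [0.5794, 0.0241, 0.1373]
tool_rot: [[-1.0, -0.005, -0.001], [-0.005, 1.0, -0.0], [0.001, -0.0, -1.0]]
wrist_force: [0.2, -0.0, -6.4]
grip_width: 0.0556
grasp_force: 30.0
t 6.53 tcp [0.5794 0.0241 0.1373] yaw x-axis -179.7 tilt [-1.e-03 -2.e-04 -1.e+00] F [ 0.2 -0.  -6.4] M [ 0.05 -0.03 -0.05] w 0.0556
shift now-axes [0.0024 0.0039 0.0043] turn about tool z -0.1
```

View pics/m2.png

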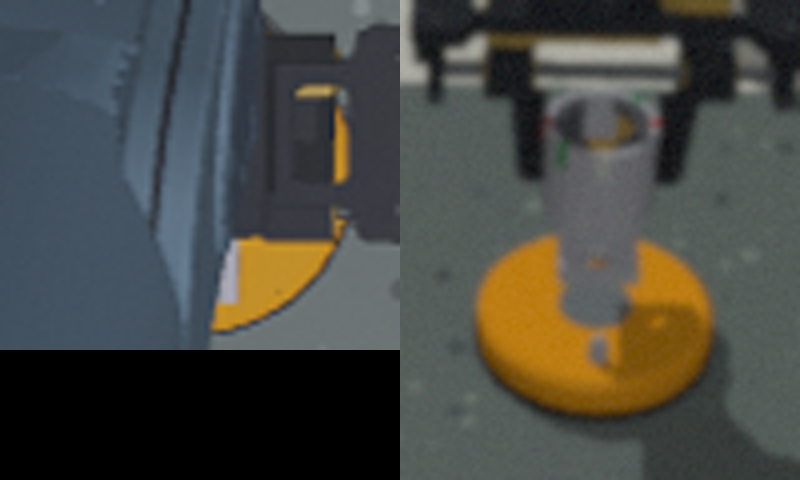

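The right half of the crop shows the cell held over the dock. Its near foot hole is at about scene px (369,235), the near peg at (369,257). The top view is blocked by the arm. I'll align to the dock, lower to just above the pegs and check with the scene camera.

```bash
python3 drive.py '.0024 .0039 .015 -.1 .05; 0 0 .01 0 .05; 0 0 0 0 .05;0 0 0 0 .05; 0 0 0 0 .05'|tail -0; python3 drive.py '0 0 0 0 .05;0 0 0 0 .05'|tail -0; python3 - <<'E'
from h import *
togo((.577,.028,.110),.4)
s=cv2.cvtColor(manip.snapshot("scene"),cv2.COLOR_RGB2BGR);cv2.imwrite("pics/s3.png",s)
cv2.imwrite("pics/m3.png",cv2.resize(s[180:280,320:420],(600,600),interpolation=cv2.INTER_CUBIC))
s0=cv2.imread("pics/scene0.png");B,G,R=[s0[:,:,i].astype(int) for i in range(3)]
S=cv2.cvtColor(s0,cv2.COLOR_BGR2HSV)[:,:,1]
for a in blobs((S<90)&(cv2.cvtColor(s0,cv2.COLOR_BGR2HSV)[:,:,2]>60),(345,228,48,40),4):print("scene pad/pegs",a,ray("scene",a[1],.025)[:2],ray("scene",a[1],.033)[:2])
E
```

```text
t 7.22 tcp [0.5779 0.0279 0.1135] yaw x-axis -179.51 tilt [ 0.0011  0.     -1.    ] F [ 1.  -0.1 -6. ] M [ 0.05  0.   -0.02] w 0.0559
shift now-axes [0.0009 0.0001 0.0035] turn about tool z 0.09
scene pad/pegs (39, [348.95, 229.49], [345, 228, 13, 6]) [ 0.5216593  -0.01380345] [ 0.53106324 -0.0139744 ]
scene pad/pegs (18, [368.0, 230.5], [367, 228, 3, 6]) [0.52331417 0.02922568] [0.53269804 0.02853291]
scene pad/pegs (63, [387.3, 230.24], [377, 228, 16, 9]) [0.52051392 0.07286113] [0.52993175 0.07163918]
scene pad/pegs (151, [368.18, 245.35], [360, 240, 17, 12]) [0.57308353 0.02842276] [0.58186383 0.02773973]
scene pad/pegs (17, [369.06, 256.65], [368, 254, 3, 6]) [0.60849244 0.02942895] [0.61684334 0.02873372]Exception ignored on flushing sys.stdout:
BrokenPipeError: [Errno 32] Broken pipe
Exception ignored on flushing sys.stdout:
BrokenPipeError: [Errno 32] Broken pipe
```

View pics/m3.png

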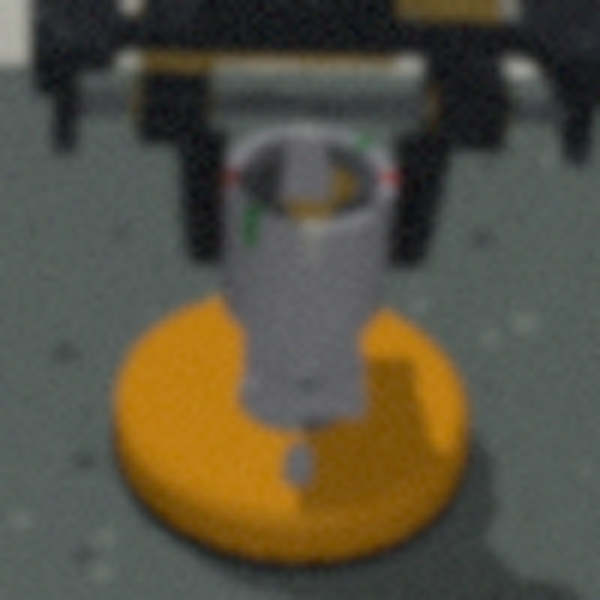

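```bash
python3 - <<'E'
from h import *
s=cv2.imread("pics/s3.png");s0=cv2.imread("pics/scene0.png")
hs=cv2.cvtColor(s,cv2.COLOR_BGR2HSV);m=(hs[:,:,1]<110)
# foot column extents rows 240..248
for r in range(243,250):
    x=[c for c in range(350,395) if m[r,c]];print(r,x[0],x[-1],(x[0]+x[-1])/2,end=' | ')
print()
for r in range(251,263):
    x=[c for c in range(350,395) if m[r,c] and hs[r,c,2]>85];print(r,x,end=' ')
print()
g=s[236:254,371].astype(int).sum(1);print("col371 from 236",g.tolist())
for z,p in((.0735,(370.5,244.2)),(.0655,(370.5,249.7))):print("hole / near edge",ray("scene",p,z))
for n,im,roi in(("0",s0,(230,205,50,50)),("3",s,(345,195,60,30))):
  B,G,R=[im[:,:,i].astype(int) for i in range(3)]
  for k,mm in(("red",(R-G>30)&(R-B>25)&(B>40)),("green",(G-R>15)&(G-B>5))):
    for a in blobs(mm,roi,3):print(n,k,a,ray("scene",a[1],.059 if n=="0" else .0655+.059)[:2])
E
```

```text
243 360 380 370.0 | 244 360 380 370.0 | 245 360 380 370.0 | 246 360 380 370.0 | 247 361 380 370.5 | 248 361 380 370.5 | 249 362 379 370.5 | 
251 [367, 368, 369, 370, 371, 372] 252 [] 253 [] 254 [369, 370] 255 [368, 369, 370, 371] 256 [368, 369, 370, 371] 257 [368, 369, 370, 371] 258 [368, 369, 370, 371] 259 [368, 369, 370, 371] 260 [369, 370] 261 [] 262 [] 
col371 from 236 [307, 309, 299, 306, 312, 302, 298, 255, 259, 272, 297, 302, 292, 264, 229, 219, 242, 253]
hole / near edge [0.62266071 0.02905177 0.0735    ]
hole / near edge [0.63037241 0.02933367 0.0655    ]
0 red (4, [260.0, 222.5], [259, 222, 3, 2]) [ 0.54638043 -0.20966459]
0 green (5, [261.2, 215.6], [260, 215, 3, 2]) [ 0.52217584 -0.21080794]
0 green (7, [237.0, 222.29], [236, 221, 3, 3]) [ 0.54781075 -0.26054275]
3 red (4, [385.0, 209.25], [384, 209, 3, 2]) [0.57203077 0.05672441]
3 green (9, [380.33, 203.11], [379, 202, 4, 3]) [0.55173763 0.04818081]
3 green (16, [361.62, 216.88], [360, 214, 4, 7]) [0.59883494 0.00894162]
```

```bash
python3 drive.py '.0009 0 .01 0 .05; 0 0 .01 0 .05; 0 0 .003 0 .05;0 0 0 0 .05; 0 0 0 0 .05' >/dev/null; python3 drive.py '0 0 0 0 .05;0 0 .003 0 .05;0 0 .003 0 .05; 0 0 0 0 .05; 0 0 0 0 .05'; python3 -c "
from h import *
togo((.577,.028,.073),.4)"
```

```text
time_s: 8.1
eef_pos: [0.5763, 0.0281, 0.0837]
tool_rot: [[-1.0, -0.009, -0.0], [-0.009, 1.0, -0.0], [0.0, -0.0, -1.0]]
wrist_force: [0.0, -0.4, -7.5]
grip_width: 0.0559
grasp_force: 30.0
t 8.1 tcp [0.5763 0.0281 0.0837] yaw x-axis -179.49 tilt [-4.e-04 -0.e+00 -1.e+00] F [ 0.  -0.4 -7.5] M [ 0.01 -0.01 -0.01] w 0.0559
shift now-axes [-0.0007 -0.0001  0.0107] turn about tool z 0.11
```

```bash
python3 drive.py '-.0006 0 .002 0 .05;0 0 .002 0 .05;0 0 0 0 .05;0 0 0 0 .05'|sed -n '1,2p;4p'; python3 drive.py '0 0 .002 0 .05;0 0 .002 0 .05; 0 0 0 0 .05; 0 0 0 0 .05'|sed -n '1,2p;4p';  python3 drive.py '0 0 .001 0 .05;0 0 .001 0 .05; 0 0 0 0 .05; 0 0 0 0 .05'|sed -n '1,2p;4p'; python3 -c "
from h import *
togo((.577,.028,.073),.4)"
```

```text
time_s: 8.43
eef_pos: [0.5769, 0.0281, 0.0798]
wrist_force: [0.5, 0.2, -6.0]
time_s: 8.77
eef_pos: [0.5769, 0.0281, 0.0757]
wrist_force: [-0.4, -0.6, -6.0]
time_s: 9.1
eef_pos: [0.577, 0.0281, 0.0739]
wrist_force: [-0.6, -0.3, -6.1]
t 9.1 tcp [0.577  0.0281 0.0739] yaw x-axis -179.49 tilt [-1.e-04  0.e+00 -1.e+00] F [-0.6 -0.3 -6.1] M [ 0.04 -0.02 -0.  ] w 0.0555
shift now-axes [ 0.     -0.0001  0.0009] turn about tool z 0.11
```

Going in without side load. I'll push until it touches the dock.

```bash
for i in 1; do python3 drive.py '0 0 .001 0 .05;0 0 0 0 .05;0 0 0 0 .05'|sed -n '1,2p;4p'; done; python3 drive.py '0 0 .001 0 .05;0 0 0 0 .05;0 0 0 0 .05'|sed -n '1,2p;4p'; python3 drive.py '0 0 .001 0 .05;0 0 0 0 .05;0 0 0 0 .05'|sed -n '1,2p;4p'
```

```text
time_s: 9.35
eef_pos: [0.5772, 0.0281, 0.073]
wrist_force: [0.9, -0.8, -6.1]
time_s: 9.6
eef_pos: [0.5772, 0.0281, 0.0729]
wrist_force: [-2.8, -0.1, 5.3]
time_s: 9.85
eef_pos: [0.5773, 0.0281, 0.0729]
wrist_force: [-6.0, -0.1, 15.2]
```

```bash
python3 drive.py '0 0 -.002 0 .05;0 0 0 0 .088;0 0 0 0 .088;0 0 0 0 .088;0 0 0 0 .088' ; python3 drive.py '0 0 0 0 .088;0 0 0 0 .088;0 0 -.02 0 .088;0 0 -.03 0 .088;0 0 -.04 0 .088'; python3 drive.py '0 0 -.03 0 .088;0 .03 0 0 .088;0 .03 0 0 .088;0 .03 0 0 .088;0 .03 0 0 .088'; python3 drive.py '0 .03 0 0 .088;0 0 0 0 .088;0 0 0 0 .088;0 0 0 0 .088' ;python3 - <<'E'
from h import *
o,_=state();print(o["q"])
for n in("top","scene"):cv2.imwrite(f"pics/{n}4.png",cv2.cvtColor(manip.snapshot(n),cv2.COLOR_RGB2BGR))
t=cv2.imread("pics/top4.png");s=cv2.imread("pics/scene4.png")
o=np.hstack([cv2.resize(t[225:305,217:297],(400,400),interpolation=cv2.INTER_CUBIC),cv2.resize(s[200:280,328:408],(400,400),interpolation=cv2.INTER_CUBIC)]);cv2.imwrite("pics/m4.png",o)
E
```

```text
time_s: 10.27
eef_pos: [0.5775, 0.0281, 0.073]
tool_rot: [[-1.0, -0.009, 0.001], [-0.009, 1.0, 0.0], [-0.001, -0.0, -1.0]]
wrist_force: [0.2, -0.3, -0.5]
grip_width: 0.0804
grasp_force: 0.0
time_s: 10.68
eef_pos: [0.5752, 0.0279, 0.1617]
tool_rot: [[-1.0, -0.009, -0.005], [-0.009, 1.0, -0.001], [0.005, -0.001, -1.0]]
wrist_force: [0.6, 0.1, 0.2]
grip_width: 0.088
grasp_force: 0.0
time_s: 11.1
eef_pos: [0.576, 0.1493, 0.1933]
tool_rot: [[-1.0, -0.008, 0.001], [-0.008, 1.0, 0.0], [-0.001, 0.0, -1.0]]
wrist_force: [0.8, 0.8, -0.0]
grip_width: 0.0874
grasp_force: 0.0
time_s: 11.43
eef_pos: [0.5758, 0.1772, 0.1928]
tool_rot: [[-1.0, -0.008, -0.0], [-0.008, 1.0, -0.001], [0.0, -0.001, -1.0]]
wrist_force: [-0.1, -1.1, 1.0]
grip_width: 0.0877
grasp_force: 0.0
t 11.43 tcp [0.5758 0.1772 0.1928] yaw x-axis -179.51 tilt [-1.e-04 -9.e-04 -1.e+00] F [-0.1 -1.1  1. ] M [ 0.01 -0.01  0.03] w 0.0877
[-33.93342768  31.16125571  17.21152789  99.59571468 -11.30643504
  50.9639611   78.57822027]
```

View pics/m4.png

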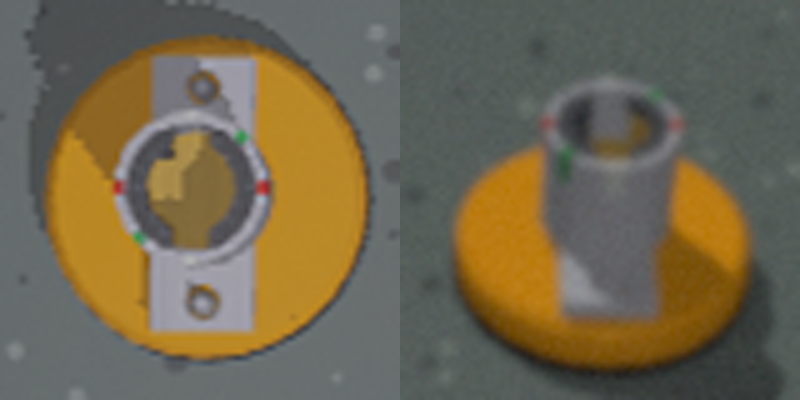

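The pegs show through both holes at crop (203,88) and (203,302), and the foot lies flat on the dock. The red marks are at left and right, the white ones at ±x. Next I'll measure the mouth centre and check the lid.

```bash
python3 - <<'E'
from h import *
im=cv2.imread("pics/top4.png");B,G,R=[im[:,:,i].astype(int) for i in range(3)]
hsv=cv2.cvtColor(im,cv2.COLOR_BGR2HSV);S=hsv[:,:,1]
ps=[]
for n,m in(("red",(R-G>50)&(B*1.0>0.6*G)&(R-B>30)),("green",(G-R>30)&(G-B>10))):
  for a in blobs(m&(S>90),(235,240,42,45)):p=ray("top",a[1],.084);ps.append(p[:2]);print(n,a[:2],p[:2])
print("mouth",np.mean(ps,0))
t=cv2.imread("pics/top0.png");h=cv2.cvtColor(t,cv2.COLOR_BGR2HSV)
b=((h[:,:,0]>100)&(h[:,:,0]<130)&(h[:,:,1]>120))
ys,xs=np.nonzero(b[300:350,125:175]);pr=np.c_[xs+125,ys+300]
print("blue max x,y,min y",pr[:,0].max(),pr[:,1].max(),pr[:,1].min())
for a in(0,90,180,270):print(a,proj("top",(.4544+.0245*np.cos(np.radians(a)),.2456+.0245*np.sin(np.radians(a)),.021)))
for s in(-1,1):print("bar end",proj("top",(.4544+s*.024*np.cos(np.radians(41.5)),.2456+s*.024*np.sin(np.radians(41.5)),.0535)))
togo((.4544,.2456,.13),41.5)
E
```

```text
red (6, [240.5, 262.0]) [0.577466   0.05474235]
red (8, [269.12, 262.12]) [0.57782499 0.00139619]
green (4, [264.75, 252.0]) [0.59660644 0.0098232 ]
mouth [0.58396581 0.02198724]
blue max x,y,min y 160 336 312
0 [148.07116712 311.86841882]
90 [135.80752661 323.95237842]
180 [147.60633835 336.56546077]
270 [159.91159711 324.46448376]
bar end [150.80920405 334.92891102]
bar end [135.04330866 315.88061655]
t 11.53 tcp [0.576  0.1762 0.1929] yaw x-axis -179.62 tilt [ 0.    -0.001 -1.   ] F [ 0.7 -0.  -0.8] M [ 0.03 -0.02 -0.01] w 0.0884
shift now-axes [0.1211 0.0703 0.0629] turn about tool z -41.12
```

```bash
python3 drive.py '.0303 .0176 0 0 .088;.0303 .0176 .01 0 .088;.0303 .0176 .02 0 .088;.0303 .0176 .03 0 .088;0 0 0 -6.85 .088'>/dev/null; python3 drive.py '0 0 0 -6.85 .088;0 0 0 -6.85 .088;0 0 0 -6.85 .088;0 0 0 -6.85 .088;0 0 0 -6.85 .088'>/dev/null; python3 drive.py '0 0 0 0 .088;0 0 0 0 .088;0 0 0 0 .088;0 0 0 0 .088;0 0 0 0 .088'>/dev/null; python3 -c "
from h import *
togo((.4544,.2456,.046),41.5)"
```

```text
t 12.78 tcp [0.4569 0.2456 0.1358] yaw x-axis -138.49 tilt [ 1.e-04 -2.e-04 -1.e+00] F [-0.1  0.4 -0.1] M [0.08 0.04 0.01] w 0.0878
shift now-axes [0.0019 0.0017 0.0898] turn about tool z 0.01
```

```bash
python3 drive.py '.0019 .0017 .03 0 .088;0 0 .03 0 .088;0 0 .02 0 .088;0 0 .01 0 .088;0 0 0 0 .088'>/dev/null; python3 drive.py '0 0 0 0 .088;0 0 0 0 .088;0 0 0 0 .088;0 0 0 0 .088;0 0 0 0 .088'; python3 -c "
from h import *
togo((.4544,.2456,.046),41.5)"
```

```text
time_s: 13.62
eef_pos: [0.4548, 0.246, 0.0466]
tool_rot: [[-0.748, -0.664, 0.001], [-0.664, 0.748, 0.001], [-0.002, -0.0, -1.0]]
wrist_force: [-0.5, -0.2, 0.5]
grip_width: 0.0878
grasp_force: 0.0
t 13.62 tcp [0.4548 0.246  0.0466] yaw x-axis -138.4 tilt [ 1.3e-03  8.0e-04 -1.0e+00] F [-0.5 -0.2  0.5] M [ 0.07  0.02 -0.03] w 0.0878
shift now-axes [0.0006 0.     0.0006] turn about tool z 0.1
```

```bash
python3 drive.py '.0005 0 .0003 0 .088;0 0 0 0 .01;0 0 0 0 .01;0 0 0 0 .01;0 0 0 0 .01'>/dev/null; python3 drive.py '0 0 0 0 .01;0 0 0 0 .01;0 0 0 0 .01;0 0 0 0 .01;0 0 0 0 .01'>/dev/null;python3 drive.py '0 0 0 0 .01;0 0 0 0 .01;0 0 0 0 .01;0 0 0 0 .01;0 0 0 0 .01'; python3 drive.py '0 0 -.02 0 .01;0 0 -.03 0 .01;0 0 -.04 0 .01;0 0 -.02 0 .01;0 0 0 0 .01'>/dev/null;python3 drive.py '0 0 0 0 .01;0 0 0 0 .01;0 0 0 0 .01;0 0 0 0 .01;0 0 0 0 .01'; python3 - <<'E'
from h import *
togo((.5776,.0281,.155),.4)
for n in("top","scene"):cv2.imwrite(f"pics/{n}5.png",cv2.cvtColor(manip.snapshot(n),cv2.COLOR_RGB2BGR))
s=cv2.imread("pics/scene5.png");cv2.imwrite("pics/m5.png",cv2.resize(s[110:230,400:520],(600,600),interpolation=cv2.INTER_CUBIC))
E
```

```text
time_s: 14.87
eef_pos: [0.4539, 0.2454, 0.0455]
tool_rot: [[-0.748, -0.664, -0.0], [-0.664, 0.748, -0.0], [0.0, -0.0, -1.0]]
wrist_force: [-0.9, -0.1, -0.3]
grip_width: 0.0119
grasp_force: 30.0
time_s: 15.7
eef_pos: [0.4534, 0.245, 0.1544]
tool_rot: [[-0.748, -0.664, -0.002], [-0.664, 0.748, -0.001], [0.002, 0.0, -1.0]]
wrist_force: [0.1, 0.4, -1.3]
grip_width: 0.0117
grasp_force: 30.0
t 15.7 tcp [0.4534 0.245  0.1544] yaw x-axis -138.39 tilt [-0.0018 -0.0012 -1.    ] F [ 0.1  0.4 -1.3] M [0.12 0.03 0.06] w 0.0117
shift now-axes [ 0.0511 -0.2447 -0.0006] turn about tool z 41.21
```

View pics/m5.png

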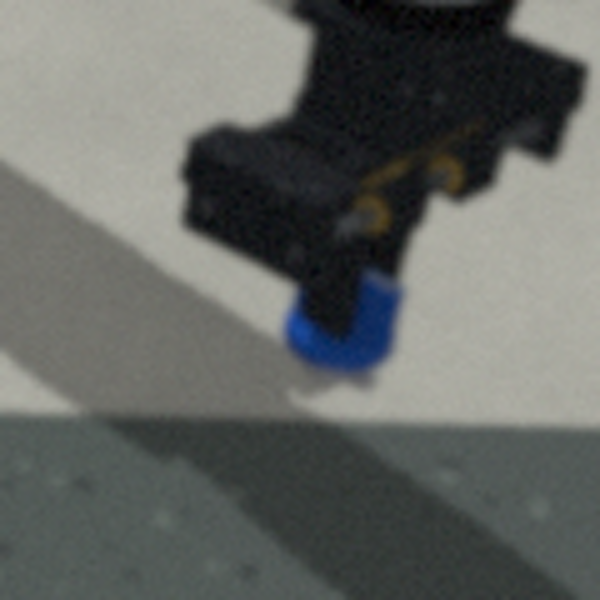

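The lid is held by its bar, level, with the disc at crop (340,340) and the spigot below it. I'll carry it over the mouth.

```bash
python3 drive.py '.0073 -.035 0 0 .01;.0073 -.035 0 0 .01;.0073 -.035 0 0 .01;.0073 -.035 0 0 .01;.0073 -.035 0 0 .01'>/dev/null; python3 drive.py '.0073 -.035 0 0 .01;.0073 -.035 0 0 .01;0 0 0 6.87 .01;0 0 0 6.87 .01;0 0 0 6.87 .01'>/dev/null;python3 drive.py '0 0 0 6.87 .01;0 0 0 6.87 .01;0 0 0 6.87 .01;0 0 0 0 .01;0 0 0 0 .01'>/dev/null; python3 drive.py '0 0 0 0 .01;0 0 0 0 .01;0 0 0 0 .01;0 0 0 0 .01;0 0 0 0 .01'; python3 - <<'E'
from h import *
togo((.5771,.0281,.135),.4)
E
```

```text
time_s: 17.47
eef_pos: [0.5784, 0.0282, 0.1556]
tool_rot: [[-1.0, -0.007, 0.0], [-0.007, 1.0, 0.0], [-0.0, 0.0, -1.0]]
wrist_force: [0.9, -0.5, -1.4]
grip_width: 0.0117
grasp_force: 30.0
t 17.47 tcp [0.5784 0.0282 0.1556] yaw x-axis -179.59 tilt [ 1.e-04  1.e-04 -1.e+00] F [ 0.9 -0.5 -1.4] M [ 0.04 -0.05 -0.05] w 0.0117
shift now-axes [ 0.0014 -0.      0.0206] turn about tool z 0.01
```

```bash
python3 drive.py '.0013 0 .012 0 .01;0 0 .008 0 .01;0 0 .003 0 .01;0 0 0 0 .01;0 0 0 0 .01'>/dev/null; python3 drive.py '0 0 0 0 .01;0 0 0 0 .01;0 0 0 0 .01'|sed -n '1,2p;4p'; python3 drive.py '0 0 .002 0 .01;0 0 .002 0 .01;0 0 0 0 .01;0 0 0 0 .01'|sed -n '1,2p;4p'
```

```text
time_s: 18.13
eef_pos: [0.5774, 0.0283, 0.1328]
wrist_force: [1.1, 0.3, -2.3]
time_s: 18.47
eef_pos: [0.577, 0.0282, 0.1283]
wrist_force: [0.2, 0.6, -2.5]
```

```bash
python3 drive.py '0 0 .002 0 .01;0 0 .002 0 .01;0 0 0 0 .01;0 0 0 0 .01'|sed -n '1,2p;4p'; python3 drive.py '0 0 .002 0 .01;0 0 .002 0 .01;0 0 0 0 .01;0 0 0 0 .01'|sed -n '1,2p;4p';  python3 drive.py '0 0 .002 0 .01;0 0 .001 0 .01;0 0 0 0 .01;0 0 0 0 .01'|sed -n '1,2p;4p'
```

```text
time_s: 18.8
eef_pos: [0.577, 0.0282, 0.1243]
wrist_force: [0.3, 0.7, -0.9]
time_s: 19.13
eef_pos: [0.577, 0.0283, 0.1204]
wrist_force: [0.7, 0.7, -1.5]
time_s: 19.47
eef_pos: [0.5771, 0.0282, 0.1174]
wrist_force: [0.1, -0.3, -1.0]
```

```bash
python3 drive.py '0 0 .001 0 .01;0 0 0 0 .01;0 0 0 0 .01'|sed -n '1,2p;4p'; python3 drive.py '0 0 .001 0 .01;0 0 0 0 .01;0 0 0 0 .01'|sed -n '1,2p;4p';  python3 drive.py '0 0 .0005 0 .01;0 0 0 0 .01;0 0 0 0 .01'|sed -n '1,2p;4p'
```

```text
time_s: 19.72
eef_pos: [0.5771, 0.0282, 0.1165]
wrist_force: [-0.6, 0.1, -1.6]
time_s: 19.97
eef_pos: [0.5773, 0.0282, 0.1156]
wrist_force: [0.1, -0.7, -0.9]
time_s: 20.22
eef_pos: [0.5773, 0.0283, 0.1155]
wrist_force: [-2.6, -0.0, 4.6]
```

```bash
python3 drive.py '0 0 0 4 .01;0 0 0 4 .01;0 0 0 4 .01;0 0 0 4 .01;0 0 0 0 .01'|sed -n '1,4p'; python3 drive.py '0 0 0 4 .01;0 0 0 4 .01;0 0 0 4 .01;0 0 0 4 .01;0 0 0 0 .01'|sed -n '1,4p';python3 drive.py '0 0 0 4 .01;0 0 0 4 .01;0 0 0 0 .01;0 0 0 0 .01;0 0 0 0 .01'; python3 - <<'E'
from h import *
state()
for n in("top","scene"):cv2.imwrite(f"pics/{n}6.png",cv2.cvtColor(manip.snapshot(n),cv2.COLOR_RGB2BGR))
s=cv2.imread("pics/scene6.png");t=cv2.imread("pics/top6.png")
cv2.imwrite("pics/m6.png",np.hstack([cv2.resize(s[180:260,328:408],(400,400),interpolation=cv2.INTER_CUBIC),cv2.resize(t[225:305,217:297],(400,400),interpolation=cv2.INTER_CUBIC)]))
E
```

```text
time_s: 20.63
eef_pos: [0.5781, 0.0277, 0.1155]
tool_rot: [[-0.962, 0.272, 0.002], [0.272, 0.962, -0.001], [-0.002, -0.0, -1.0]]
wrist_force: [0.8, -1.3, 3.5]
time_s: 21.05
eef_pos: [0.5779, 0.0274, 0.1155]
tool_rot: [[-0.851, 0.525, 0.002], [0.525, 0.851, -0.001], [-0.002, -0.0, -1.0]]
wrist_force: [0.4, -1.2, 4.5]
time_s: 21.47
eef_pos: [0.5777, 0.0273, 0.1155]
tool_rot: [[-0.772, 0.635, 0.001], [0.635, 0.772, -0.001], [-0.002, 0.0, -1.0]]
wrist_force: [1.2, -3.5, 5.4]
grip_width: 0.0117
grasp_force: 30.0
t 21.47 tcp [0.5777 0.0273 0.1155] yaw x-axis 140.58 tilt [ 0.0013 -0.001  -1.    ] F [ 1.2 -3.5  5.4] M [-0.79 -0.05 -0.03] w 0.0117
```

View pics/m6.png

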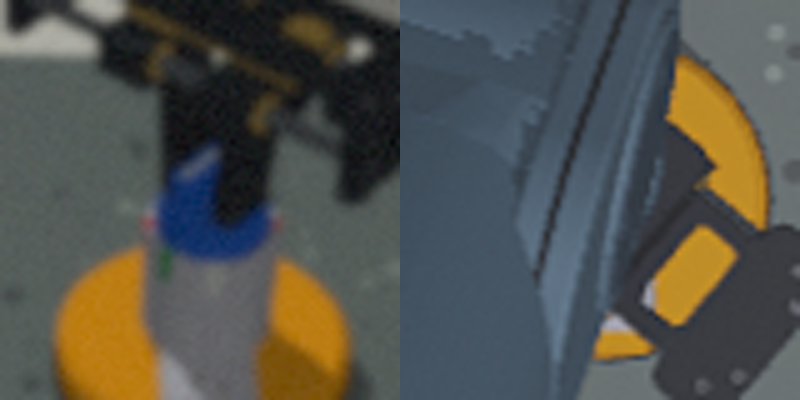

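The scene crop shows the lid down on the rim. The green mark is at (165,262), and the bar is turned nearly onto it. Five more degrees.

```bash
python3 drive.py '0 0 0 2.6 .01;0 0 0 2.6 .01;0 0 0 0 .01;0 0 0 0 .01;0 0 0 0 .01'>/dev/null;python3 drive.py '0 0 0 0 .01;0 0 0 0 .01;0 0 0 0 .01;0 0 0 0 .01;0 0 0 0 .01'>/dev/null; python3 - <<'E'
from h import *
state()
s=cv2.cvtColor(manip.snapshot("scene"),cv2.COLOR_RGB2BGR);cv2.imwrite("pics/scene7.png",s)
cv2.imwrite("pics/m7.png",cv2.resize(s[180:260,328:408],(600,600),interpolation=cv2.INTER_CUBIC))
s4=cv2.imread("pics/scene4.png")
for nm,im in(("before",s4),("now",s)):
  B,G,R=[im[:,:,i].astype(int) for i in range(3)]
  for k,mm in(("red",(R-G>30)&(R-B>20)&(B>45)),("green",(G-R>15)&(G-B>5))):
    for a in blobs(mm,(350,205,38,40),3):print(nm,k,a[:2],ray("scene",a[1],.084)[:2])
b=s.astype(int);m=(b[:,:,0]-b[:,:,2]>10)&(b[:,:,0]>110)&(b[:,:,2]>80)
E
```

```text
t 22.4 tcp [0.5776 0.0273 0.1155] yaw x-axis 135.34 tilt [ 1.1e-03 -9.0e-04 -1.0e+00] F [ 0.1 -2.9  6. ] M [-0.83  0.01  0.01] w 0.0112
before red (3, [357.33, 224.33]) [0.57360943 0.00230826]
before red (23, [354.96, 235.87]) [ 0.61045827 -0.00272265]
before red (19, [383.37, 236.63]) [0.61029902 0.05476502]
before green (7, [379.0, 218.29]) [0.55153166 0.04843872]
before green (17, [360.65, 231.59]) [0.59661993 0.00896813]
now red (3, [351.0, 231.33]) [ 0.59665917 -0.01081364]
now red (21, [355.67, 236.95]) [ 0.61371417 -0.00129442]
now red (17, [383.0, 237.06]) [0.61165244 0.05395105]
now green (12, [360.5, 232.5]) [0.59949358 0.00862783]
```

View pics/m7.png

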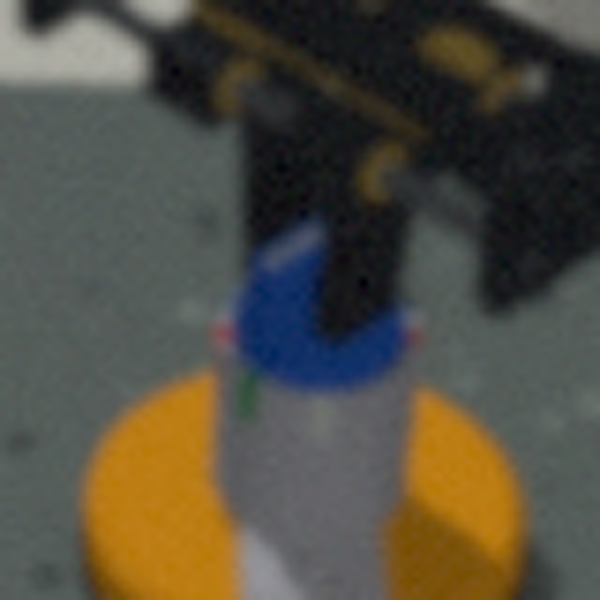

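The lid sits on the rim with its bar at 45°, pointing to the green mark at crop (248,395). The cell hasn't moved and the push is a steady 6 N, so I'm handing in while still gripping.

```bash
python3 -c "
from cell import manip
print(manip.hand_in())"
```

```text
the job is handed in; nothing more can be done
None
```

The job is handed in at about 22 s: the cell sits fully home on both pegs, and the lid is down on the rim, turned 45° clockwise to the green marks and still gripped; the bottle, bob and spatula were not touched.

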